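# Cap a flask and hold it pressed down in the sprung ring cradle

### The job

Take the round amber flask by its neck and gently stand it in the sprung ring cradle, then put the black cap over its neck. Press down on the cap so that the flask pushes the ring down as far as it will go, and finish while still holding it pressed down like that. Keep the flask upright, and leave the file, the wooden block and the small jar where they are.

Things in the scene. Friction and masses are not known exactly. Their poses are not given: they have to be found in the camera images.
- flask: Round amber glass flask, 102 mm tall, about 0.2 kg, stands upright on the bench. Origin: centre of its underside, z up along its axis. Flat base 48 mm across, round belly 68 mm across at its widest (22 to 36 mm up), shoulder closing in to a straight neck 25 mm in diameter from 64 to 98 mm up, then a small chamfer to a flat top 20 mm across at 102 mm. The neck and its top are solid (closed). Best grasped by the neck from above.
- cap: Plain black round cap, 40 mm in diameter and 32 mm tall, about 40 g, standing on the bench with its open side down. Origin: centre of its lower rim, z up. The hole inside is 32 mm in diameter and 20 mm deep, the flat top above it is 12 mm thick. It drops loosely over the flask's neck; resting on the neck its lower rim is 82 mm and its top 114 mm above the flask's underside. It does not screw or click.
- cradle: The cradle's foot: aluminium disc 132 mm across and 12 mm thick, fixed to the bench, with three guide posts (on a 104 mm circle, tops 66 mm above the bench) that carry the sprung ring. Origin: centre of its underside, on the ring's axis; z up.
- ring_seat (a point): Centre of the ring's seat, the level on which the flask's base stands, on the ring's axis. The ring is a steel collar 82 mm across outside and 74 mm inside, standing 24 mm above the seat; the seat is a flat inner ledge with a 36 mm hole. With the ring up the seat is 50 mm above the bench; it sinks as the ring is pressed.
- ring (a joint): How far the ring is pressed down, in m: 0 up (at rest, also with the flask and cap standing in it), 0.026 fully down against its stop. Sprung at 400 N/m with preload: with flask and cap in it, it starts to move at a push of about 0.5 to 1.5 N and needs about 12 N to reach the stop. It comes up again when let go.
- file: Bystander: flat steel file 16 mm wide with a wooden handle 26 mm thick, 260 mm long, lying on the bench. Origin under its middle, x along it.
- bench_block: Bystander: pale wooden block 130 x 75 x 28 mm with a steel nut on it (to 40 mm up). Origin: centre of its underside, x along its length.
- screw_jar: Bystander: small closed jar, 52 mm in diameter, 55 mm tall. Origin: centre of its underside.

How it is judged:
By the outcome, as a careful person would: the job done as asked, in the order asked, and still so for the second after the job is handed in, while the arm keeps its last pose, push and grip.
It also fails if it takes over 64 s, if anything falls off the work surface, if the arm or the gripper's body presses on something with over 40 N, if the wrist force passes 120 N, or if a joint passes its speed limit or range.

### The arm

A 6-joint arm with a two-finger parallel gripper is mounted at the origin on the work surface. World frame = base frame: x ahead of the robot, y to its left, z up, the work surface at z = 0. Lengths are in m, angles in rad, forces in N, time in s.
With the tool pointing down it reaches from about 0.325 to 0.85 m from the base axis. Payload 4.4 kg.
Tool frame: the origin (TCP) lies at the centre of the arm's flange, where the gripper is bolted on; the fingertips stand 199 mm ahead of it and the grasp point (between the pads) lies 180 mm ahead of it; z points along the fingers, y is the line along which they close (so a half turn about z gives the same grasp; the last joint's range is limited). The gripper opens to 94 mm and grips with 3 to 60 N. Pads are 16 mm wide; open, the fingers measure 119 mm over their backs; the gripper's body (75 mm by 177 mm) begins 78 mm behind the grasp point.
Start: joints at [-1.363, 0.207, 1.542, -0, 1.393, -0.15], TCP at [0.202, -0.538, 0.405] pointing down, gripper open.
Joint ranges: [-2.73, 2.73], [-0.86, 2.22], [0.23, 2.46], [-1.11, 4.25], [0.08, 2.63], [-2.82, 2.82]. Speed limits (rad/s): [2.79, 2.79, 3.14, 3.14, 3.14, 3.14].

### API

Orientations are given as a rotation vector (axis times angle).
In Python, from bench import status, vision, workorder gives the robot as it stands.
- The arm moves only by the tool apply_moves, never from a script. Its arguments are lists of equal length, an entry for each row: "delta_rot": the turn, a rotation vector about the world's x, y, z in degrees, a list of three; "slide": the shift along the world's x, y, z in cm, a list of three; "jaw": the closure, from -1 (fully open) to 1 (shut). A call has 1 to 10 rows; each row is the pose to reach, as a shift and turn from the pose commanded when the call began; what a row does not reach only later rows make up. A row lasts 1/10 s, in which the tool goes at most 50 mm and 8.59 degrees, less where a joint would pass 70% of its speed; a pose out of reach is approached as far as the arm can. A call with a gripper value outside its range is refused whole. The fingers move at their own pace and stop on an object; the grip force is fixed at half the most. Time passes only in rows, so rows that repeat a pose let the fingers close. It gives the time, the measured TCP pose, the force, the opening and the grip force at its end, in the units of the state.
- status.get_state(): the state, without advancing time (a new reading comes with each control period).
- vision.snapshot(name): name is "scene" or "top" or "wrist"; returns a dict with "image" (420x560x3 uint8, blue, green, red), "K" (3x3 intrinsics, pixels), "rvec" (rotation vector, rad) and "tvec" (3), from world to camera coordinates, as OpenCV has them. Camera axes: x right, y down, z forward; pixel columns grow to the right and rows downward; lengths in m; the calibration is good to about 2 mm. A picture is of the moment at which its call begins. There is no depth.
- workorder.job_done(): hands the job in; it is judged then, once.
The state is a dict: "t": time; "qpos": joint angles; "joint_vel": joint speeds; "effort": joint torques, N m; "eef_pos": TCP position; "tcp_rot": TCP orientation; "contact_force": force on the tool from outside, world axes, zero at the start; "ft_torque": the same for the moment, N m; "grip_width": finger opening in m; "gripper_force": force on a finger pad.
Only numpy, scipy, OpenCV 4.12 (cv2) and the standard library are available. Lean on these libraries where they do the work, as an engineer would, in place of code of your own. Each camera call takes 0.05 s, during which the arm holds its last target. There are 200 camera calls.

## Working session

There is one attempt and no reset: what is moved stays moved. The work goes in short steps, Python scripts to look and compute and a tool call to move; the robot and the scene stay as the last step left them, time stands still between calls to the robot, and variables do not carry over. Pictures are saved under pics/ and viewed, at most 10 in all, crops included, and the job is handed in when it is done.

Besides the shell and the picture viewer there is one more tool, called after "Call:" as a command line: name --argument value ..., lists and objects as JSON in quotes. apply_moves: Moves the arm, as the interface text tells. Its arguments: {"type":"object","properties":{"delta_rot":{"type":"array","items":{"type":"array","items":{"type":"number"}}},"slide":{"type":"array","items":{"type":"array","items":{"type":"number"}}},"jaw":{"type":"array","items":{"type":"number"}}},"required":["delta_rot","slide","jaw"]}

```bash
mkdir -p pics; ls
cat > h.py <<'E'
import cv2, numpy as np
from bench import status, vision, workorder
def snap(n, f):
    s=vision.snapshot(n); cv2.imwrite('pics/'+f+'.png',s['image'])
    np.savez('pics/'+f+'.npz',**{k:np.array(v) for k,v in s.items()}); return s
def P(s):
    return np.array(s['K'])@np.c_[cv2.Rodrigues(np.array(s['rvec'],float))[0],np.array(s['tvec'],float).ravel()]
def load(f): return np.load('pics/'+f+'.npz')
def tri(sa,ua,sb,ub):
    X=cv2.triangulatePoints(P(sa),P(sb),np.array(ua,float).reshape(2,1),np.array(ub,float).reshape(2,1)).ravel()
    return X[:3]/X[3]
def onz(s,u,z):
    M=P(s); H=M[:,[0,1,3]].copy(); H[:,2]+=M[:,2]*z
    w=np.linalg.solve(H,[u[0],u[1],1]); return w[:2]/w[2]
def proj(s,X):
    p=P(s)@np.r_[X,1]; return p[:2]/p[2]
E
python3 - <<'E'
from h import *
a=snap('scene','scene0');b=snap('top','top0')
cv2.imwrite('pics/both0.png',cv2.resize(np.vstack([a['image'],b['image']]),None,fx=.71,fy=.71))
for s in(a,b):
    R=cv2.Rodrigues(s['rvec'])[0]; print((-R.T@np.ravel(s['tvec'])).round(3), R[2].round(2), s['K'][0][0])
print(status.get_state())
E
```

```text
pics
[ 0.855 -0.44   0.669] [-0.34  0.55 -0.76] 419.85376369660935
[ 0.522 -0.005  1.116] [ 0.09  0.01 -1.  ] 431.5039463835618
{'t': 0.1, 'qpos': array([-1.36251104e+00,  2.07371985e-01,  1.54280717e+00, -4.29208601e-05,
        1.39347630e+00, -1.50526527e-01]), 'joint_vel': array([ 0.00035214, -0.00192212, -0.00434208, -0.00052268,  0.00027835,
       -0.0010192 ]), 'effort': array([ 1.05615889e-04, -3.71862566e+01, -2.82292700e+01,  7.01055396e-02,
        3.11388785e-02, -4.28051169e-05]), 'eef_pos': array([ 0.20182058, -0.53807559,  0.40358723]), 'tcp_rot': array([-3.08913992e+00, -5.60245688e-01,  1.59781348e-04]), 'contact_force': array([ 0.04594658, -0.69074285,  0.37746654]), 'ft_torque': array([ 0.00077282, -0.02350083, -0.01190389]), 'gripper_force': 0.0, 'grip_width': 0.09397093395984349}
```

View pics/scene0.png

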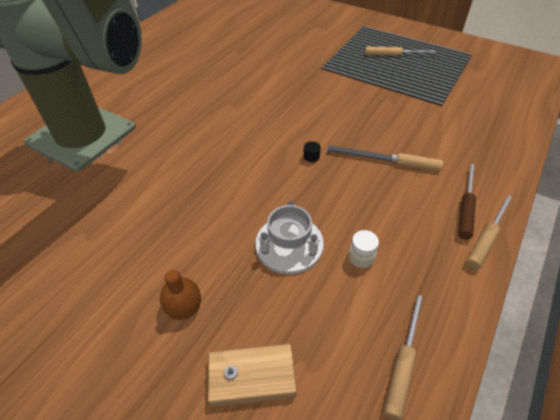

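View pics/top0.png

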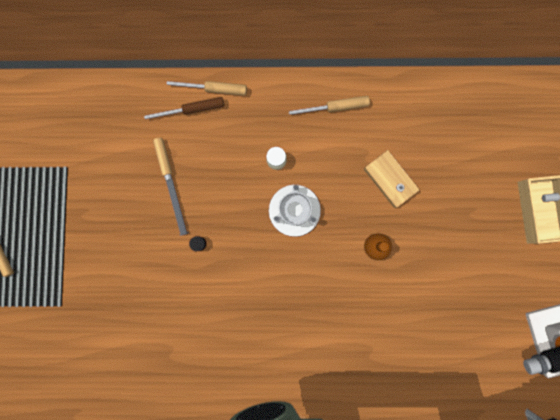

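The scene view shows the flask (top of neck ~173,277), cap (~312,152) and ring (~290,222). In the top view they are at flask ~(379,246), cap ~(197,243) and ring ~(297,209). I'll zoom in on these for a measurement.

Run:
```python
from h import *
a=load('scene0');b=load('top0')
rows=[]
for s,L in((a,[(180,295,72),(312,152,36),(290,237,84)]),(b,[(380,246,48),(197,243,36),(295,210,64)])):
    r=[]
    for x,y,n in L:
        c=cv2.resize(s['image'][y-n//2:y+n//2,x-n//2:x+n//2],(264,264),interpolation=cv2.INTER_CUBIC)
        c=cv2.convertScaleAbs(c,alpha=1.5,beta=10)
        for k in range(0,n,6):
            p=int(k*264/n); cv2.line(c,(p,0),(p,5),(0,255,0),1); cv2.line(c,(0,p),(5,p),(0,255,0),1)
        r.append(c)
    rows.append(np.hstack(r))
cv2.imwrite('pics/crops.png',np.vstack(rows))
# rough
for n,ua,ub in(('flasktop',(173,275),(383,247)),('cap',(312,146),(197,243)),('ringtop',(290,220),(297,209))):
    X=tri(a,ua,b,ub); print(n,X.round(4),proj(a,X)-ua,proj(b,X)-ub)
```

```text
flasktop [ 0.5191 -0.2307  0.1011] [-0.95762323  0.07787538] [-0.44063912 -0.43679017]
cap [0.5291 0.217  0.0387] [-0.35252478  0.03202947] [-0.16188745 -0.26025884]
ringtop [ 0.6122 -0.0297  0.0844] [-2.21980835  0.17825677] [-0.88473837 -1.31335025]
```

View pics/crops.png

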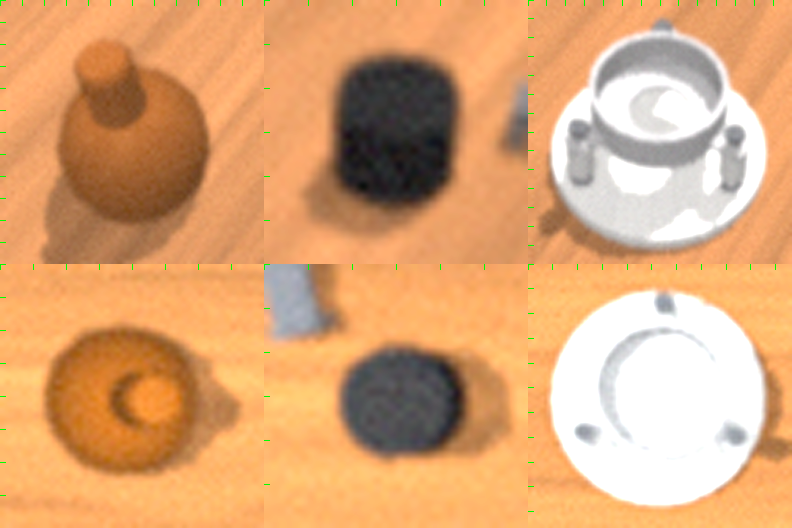

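Run:
```python
from h import *
a=load('scene0');b=load('top0')
for n,ua,ub in(('flasktop',(172.4,275.6),(384.4,246.5)),('belly',(180.5,298.3),(378,246.7)),('captop',(312.1,146.3),(197.0,243.4))):
    X=tri(a,ua,b,ub); print(n,X.round(4),proj(a,X)-ua)
print('foot top',onz(b,(294.5,210.6),.012), 'ring rim scene z.074',onz(a,(289.7,221.7),.074))
f=lambda x,y:(248+(x-528)*.318,195+y*.318)
g=lambda x,y:(263+(x-528)*.2424,178+(y-264)*.2424)
for ua,ub in (((580,128),(586,433)),((735,133),(735,434)),((663,22),(664,301))):
    print('post',tri(a,f(*ua),b,g(*ub)).round(4))
print('flask base z0 axis', onz(a,(172.4,275.6),.102),onz(b,(384.4,246.5),.102),onz(b,(378,246.7),.029),onz(a,(180.5,298.3),.029))
print('cap',onz(a,(312.1,146.3),.032),onz(b,(197.0,243.4),.032))
# bystanders
print('jar',onz(b,(277,157),.055),'block',onz(b,(392,179),.028),'file',onz(b,(183,233),0),onz(b,(159,140),0.02))
R=cv2.Rodrigues(status.get_state()['tcp_rot'])[0];print(R.round(3))
```

```text
flasktop [ 0.5204 -0.2332  0.1038] [-1.12522355  0.09063573]
belly [ 0.5196 -0.2338  0.0316] [-0.88756516  0.07262881]
captop [0.5286 0.2176 0.0371] [-0.57930802  0.05180378]
foot top [ 0.611039  -0.0272552] ring rim scene z.074 [ 0.6127033  -0.02368521]
post [ 0.5714  0.0007 -0.0162]
post [ 0.626  -0.0521  0.0714]
post [ 0.6402 -0.0365  0.1593]
flask base z0 axis [ 0.52072228 -0.23148281] [ 0.51919323 -0.23477229] [ 0.51853397 -0.23535048] [ 0.5194359  -0.23210555]
cap [0.52698001 0.22371926] [0.52752433 0.21793253]
jar [0.74176718 0.01665891] block [ 0.68959156 -0.27470215] file [0.5545775  0.26124178] [0.79492169 0.32333541]
[[ 0.936  0.351 -0.   ]
 [ 0.351 -0.936  0.002]
 [ 0.    -0.002 -1.   ]]
```

Call:
apply_moves --delta_rot '[[0,0,0],[0,0,0],[0,0,0],[0,0,0],[0,0,0],[0,0,0],[0,0,0],[0,0,0],[0,0,0],[0,0,0]]' --slide '[[2,2,0],[6,5.8,0],[10,9.6,0],[14,13.4,0],[18,17.2,0],[22,21,0],[25.5,24.4,0],[28.5,27.4,0],[31,29.8,0],[31.8,30.5,0]]' --jaw '[-1,-1,-1,-1,-1,-1,-1,-1,-1,-1]'

```text
t: 1.1
eef_pos: [0.5222, -0.2297, 0.4041]
tcp_rot: [-3.088, -0.569, -0.001]
contact_force: [-0.3, -0.8, 0.3]
grip_width: 0.0938
gripper_force: 0.0
```

Run:
```python
from h import *
s=snap('wrist','w1'); st=status.get_state(); print(st['eef_pos'],st['tcp_rot'])
R=cv2.Rodrigues(s['rvec'])[0]; print((-R.T@np.ravel(s['tvec'])).round(4), R.round(3), s['K'])
for X in([.5195,-.233,.102],[.5195,-.233,0],[.6115,-.026,.074]): print(proj(s,X))
```

```text
[ 0.52209898 -0.23017855  0.40403917] [-3.08824208e+00 -5.68326616e-01 -7.85290671e-04]
[ 0.5948 -0.2012  0.3838] [[ 0.355 -0.935 -0.003]
 [-0.9   -0.343  0.269]
 [-0.252 -0.093 -0.963]] [[340.42919239   0.         281.92457814]
 [  0.         340.42919239 213.08651526]
 [  0.           0.           1.        ]]
[286.26436221 216.41412533]
[285.41498781 191.71784872]
[89.59823543 18.9261928 ]
```

View pics/w1.png

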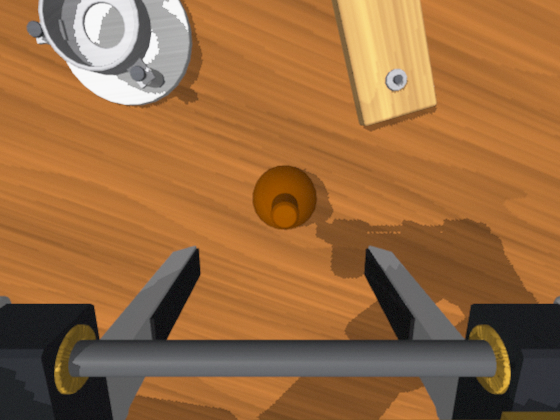

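The wrist picture shows the flask's neck top at ~(285,216), within 1 px of the prediction. The ring is at top left with the seat hole at ~(105,24), and the block is at top right. The flask estimate holds, so I'll descend.

Call:
apply_moves --delta_rot '[[0,0,0],[0,0,0],[0,0,0],[0,0,0],[0,0,0],[0,0,0],[0,0,0],[0,0,0],[0,0,0],[0,0,0]]' --slide '[[0,0,-0.5],[0,0,-2],[0,0,-4],[0,0,-6],[0,0,-8],[0,0,-10],[0,0,-12],[0,0,-13.2],[0,0,-13.7],[0,0,-13.7]]' --jaw '[-1,-1,-1,-1,-1,-1,-1,-1,-1,-1]'

```text
t: 2.15
eef_pos: [0.5191, -0.234, 0.2667]
tcp_rot: [-3.09, -0.558, 0.002]
contact_force: [0.4, -0.2, -0.3]
grip_width: 0.0938
gripper_force: 0.0
```

Run:
```python
from h import *
s=snap('wrist','w2'); st=status.get_state(); print(st['eef_pos'],st['contact_force'])
for X in([.5195,-.233,.102],[.6115,-.026,.074],[.6115,-.026,.050]): print(proj(s,X))
```

```text
[ 0.51963389 -0.23398706  0.2676703 ] [ 0.35695298 -0.16774233 -0.19421696]
[282.93117415 288.17646156]
[-99.10166403 -82.17435034]
[-46.34043861 -54.63709335]
```

View pics/w2.png

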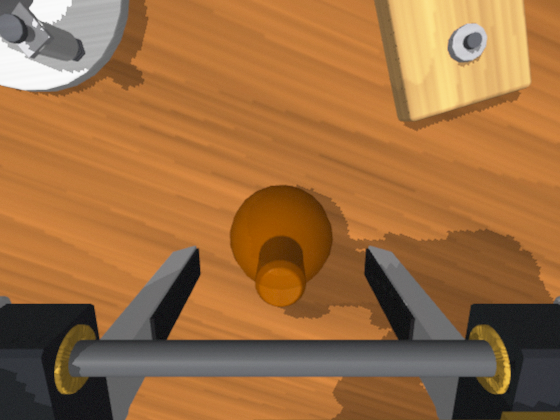

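The neck top sits at ~(280,283), midway between the fingers. That is about 2-3 mm from the estimate, so I'll shift slightly and grip.

Call:
apply_moves --delta_rot '[[0,0,0],[0,0,0],[0,0,0],[0,0,0],[0,0,0],[0,0,0],[0,0,0],[0,0,0],[0,0,0],[0,0,0]]' --slide '[[0.1,0.1,0],[0.2,0.2,0],[0.2,0.2,0],[0.2,0.2,0],[0.2,0.2,0],[0.2,0.2,0],[0.2,0.2,0],[0.2,0.2,0],[0.2,0.2,0],[0.2,0.2,0]]' --jaw '[-1,-1,0,0.3,1,1,1,1,1,1]'

```text
t: 3.2
eef_pos: [0.5219, -0.2314, 0.2676]
tcp_rot: [-3.091, -0.56, 0.0]
contact_force: [0.9, -0.3, -0.4]
grip_width: 0.0338
gripper_force: 0.0
```

Call:
apply_moves --delta_rot '[[0,0,0],[0,0,0],[0,0,0],[0,0,0]]' --slide '[[0,0,0],[0,0,0],[0,0,0],[0,0,0]]' --jaw '[1,1,1,1]'

```text
t: 3.6
eef_pos: [0.5219, -0.2315, 0.2676]
tcp_rot: [3.091, 0.561, 0.0]
contact_force: [1.0, -0.1, -0.1]
grip_width: 0.0244
gripper_force: 30.0
```

Call:
apply_moves --delta_rot '[[0,0,0],[0,0,0],[0,0,0],[0,0,0],[0,0,0],[0,0,0],[0,0,0],[0,0,0],[0,0,0],[0,0,0]]' --slide '[[0,0,0.3],[0,0,1.5],[0,0,3.5],[0,0,6],[0,0,8.5],[0.3,1,10.5],[1,3,11.5],[2,5,12],[2.8,6.6,12],[3,7,12]]' --jaw '[1,1,1,1,1,1,1,1,1,1]'

```text
t: 4.6
eef_pos: [0.5523, -0.1599, 0.3886]
tcp_rot: [3.091, 0.564, 0.002]
contact_force: [-0.1, -0.0, -2.2]
grip_width: 0.0242
gripper_force: 30.0
```

Call:
apply_moves --delta_rot '[[0,0,0],[0,0,0],[0,0,0],[0,0,0]]' --slide '[[0,0,0],[0,0,0],[0,0,0],[0,0,0]]' --jaw '[1,1,1,1]'

```text
t: 5.0
eef_pos: [0.5516, -0.1621, 0.3874]
tcp_rot: [-3.091, -0.559, 0.001]
contact_force: [-0.1, -0.4, -2.3]
grip_width: 0.0248
gripper_force: 30.0
```

Run:
```python
from h import *
s=snap('wrist','w3'); st=status.get_state(); print(st['eef_pos'],st['contact_force'],st['grip_width'])
im=s['image'].copy()
def ring(c,r,z,col):
    for t in np.linspace(0,2*np.pi,200):
        u=proj(s,[c[0]+r*np.cos(t),c[1]+r*np.sin(t),z]).round().astype(int)
        if 0<=u[0]<560 and 0<=u[1]<420: im[u[1],u[0]]=col
c=(.6115,-.026)
ring(c,.041,.074,(0,0,255)); ring(c,.066,.012,(255,0,0)); ring(c,.018,.05,(0,255,0))
cv2.imwrite('pics/w3o.png',cv2.resize(im,(784,588)))
```

```text
[ 0.55165104 -0.16200304  0.38749333] [-0.05436609 -0.16278917 -2.8080617 ] 0.024434858559838315
```

View pics/w3o.png

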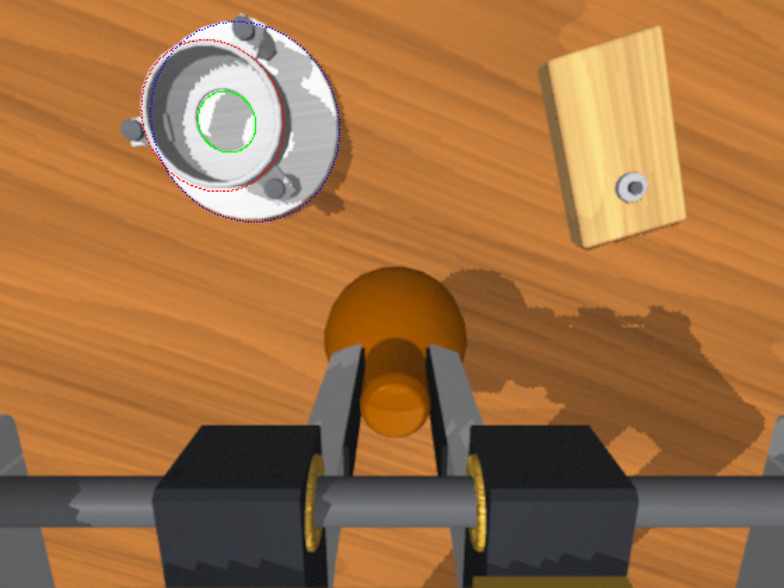

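The overlay of my cradle estimate fits the ring and foot to within ~2 mm (rim centre at ~(215,115) in this enlarged picture). The flask hangs upright, with its neck top at ~(396,405). I'll check the flask's offset in the grip from the neck top.

Run:
```python
from h import *
s=load('w3'); e=np.array([.5516,-.1620])
print(proj(s,[*e,.218]), 'seen',396/1.4,405/1.4)
o=onz(s,(396/1.4,405/1.4),.218)
print('neck off',o-e, 'go cm',(np.array([.6117,-.0268])-np.array([.5518,-.1611]))*100)
g=cv2.HoughCircles(cv2.medianBlur(s['image'][:,:,2],3)[200:330,220:350],cv2.HOUGH_GRADIENT,1,20,param1=80,param2=15,minRadius=18,maxRadius=60);print(g)
```

```text
[283.87538753 284.91673549] seen 282.8571428571429 289.2857142857143
neck off [-0.00236513 -0.00035839] go cm [ 5.99 13.43]
[[[ 61.5  42.5  51.5]
  [ 52.5  77.5  39.1]
  [ 59.5  96.5  30.2]
  [ 73.5  74.5  40.2]
  [ 66.5 119.5  32.7]
  [ 90.5  88.5  28. ]]]
```

Call:
apply_moves --delta_rot '[[0,0,0],[0,0,0],[0,0,0],[0,0,0],[0,0,0],[0,0,0],[0,0,0],[0,0,0],[0,0,0],[0,0,0]]' --slide '[[0.4,1,0],[1.3,3,0],[2.5,5.5,0],[3.7,8,0],[4.8,10.5,0],[5.6,12.3,0],[6,13.2,0],[6.1,13.4,0],[6.1,13.4,0],[6.1,13.4,0]]' --jaw '[1,1,1,1,1,1,1,1,1,1]'

```text
t: 6.05
eef_pos: [0.6127, -0.0282, 0.3876]
tcp_rot: [3.091, 0.559, -0.001]
contact_force: [-0.3, -0.9, -2.1]
grip_width: 0.0244
gripper_force: 30.0
```

Call:
apply_moves --delta_rot '[[0,0,0],[0,0,0],[0,0,0],[0,0,0],[0,0,0],[0,0,0],[0,0,0],[0,0,0],[0,0,0],[0,0,0]]' --slide '[[0,0,0],[0,0,-0.5],[0,0,-1.2],[0,0,-2],[0,0,-2.8],[0,0,-3.6],[0,0,-4.4],[0,0,-5],[0,0,-5.4],[0,0,-5.4]]' --jaw '[1,1,1,1,1,1,1,1,1,1]'

```text
t: 7.05
eef_pos: [0.6127, -0.0273, 0.3328]
tcp_rot: [-3.091, -0.561, 0.002]
contact_force: [0.2, -0.5, -3.0]
grip_width: 0.0248
gripper_force: 30.0
```

Run:
```python
from h import *
s=snap('scene','s4'); snap('top','t4');snap('wrist','w4'); st=status.get_state(); print(st['eef_pos'],st['contact_force'],st['grip_width'])
c=cv2.resize(s['image'][100:300,190:390],(600,600),interpolation=cv2.INTER_CUBIC);cv2.imwrite('pics/s4c.png',c)
```

```text
[ 0.61310793 -0.02739336  0.33409728] [ 0.38785659  0.48072641 -2.30313943] 0.024215160896220334
```

View pics/s4c.png

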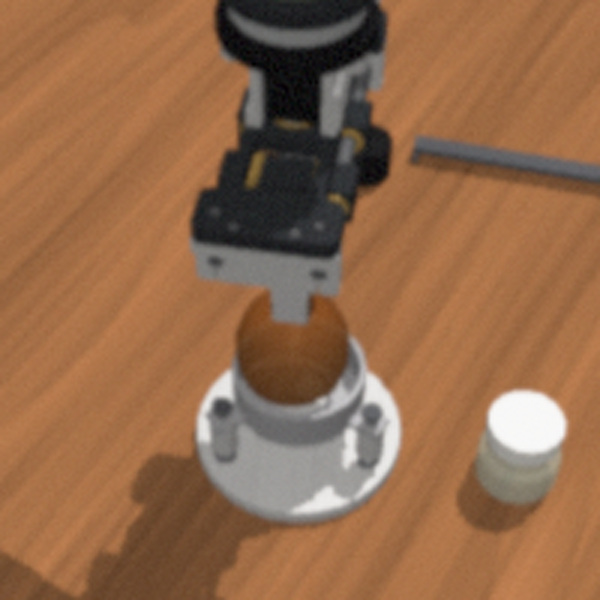

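In the crop the belly centre (~293,345) is slightly left of the ring centre (~301,390). I'll check whether that is just parallax.

Run:
```python
from h import *
s=load('s4')
from scipy.optimize import minimize
def ell(c,r,z):return np.array([proj(s,[c[0]+r*np.cos(t),c[1]+r*np.sin(t),z]) for t in np.linspace(0,2*np.pi,120)])
def crop(u): return (np.array(u)-[190,100])*3
c=(.6117,-.0268); E=crop(ell(c,.041,.074)); print('ring x',E[:,0].min(),E[:,0].max(),'ymax',E[:,1].max(),'seen 235 367')
E=crop(ell(c,.066,.012)); print('foot x',E[:,0].min(),E[:,0].max(),E[:,1].max(),'seen 196 402 ~522(bottom)')
e=(.6129,-.0274); E=crop(ell(e,.034,.095)); print('belly x',E[:,0].min(),E[:,0].max(),'seen 236 350')
print('px per mm', (crop(proj(s,[.6117,-.0268,.08]))-crop(proj(s,[.6217,-.0268,.08]))),(crop(proj(s,[.6117,-.0268,.08]))-crop(proj(s,[.6117,-.0168,.08]))))
# wrist: foot & ring vs prediction
w=load('w4');im=w['image'].copy()
for r,z,col in((.041,.074,(0,0,255)),(.066,.012,(255,0,0))):
    for t in np.linspace(0,2*np.pi,300):
        u=proj(w,[c[0]+r*np.cos(t),c[1]+r*np.sin(t),z]).round().astype(int)
        if 0<=u[0]<560 and 0<=u[1]<420: im[u[1],u[0]]=col
for t in np.linspace(0,2*np.pi,300):
        u=proj(w,[e[0]+.034*np.cos(t),e[1]+.034*np.sin(t),.095]).round().astype(int)
        if 0<=u[1]<420: im[u[1],u[0]]=(0,255,0)
cv2.imwrite('pics/w4o.png',cv2.resize(im,(784,588)))
```

```text
ring x 227.47328366424472 362.7437297973828 ymax 422.4141319943386 seen 235 367
foot x 192.3891516939861 397.6584728985104 515.952737498548 seen 196 402 ~522(bottom)
belly x 239.0460817937677 353.7156518270008 seen 236 350
px per mm [-14.34531706  -6.59482719] [-8.37934571 10.98399365]
```

View pics/w4o.png

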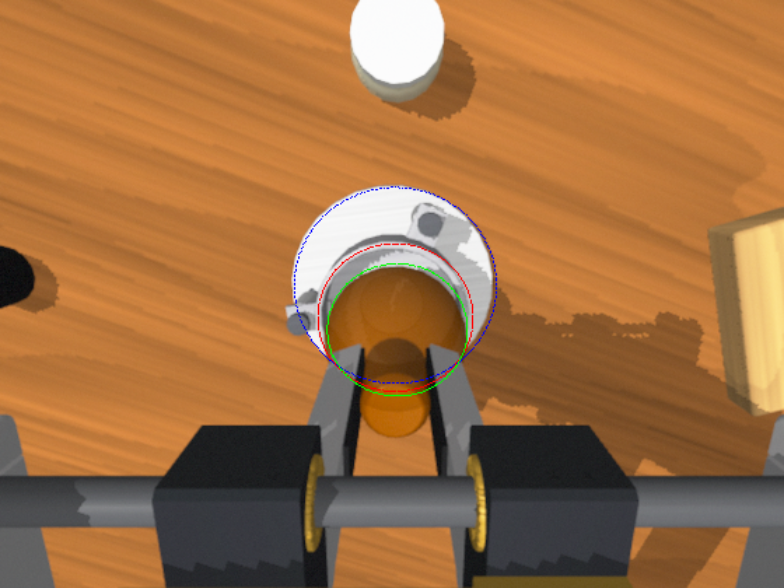

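The wrist view shows the ring and foot as predicted. The belly looks ~2 mm short along image-up, with its far edge at ~268 where I predicted 263. I'll fit the flask silhouette numerically in both views.

Run:
```python
from h import *
from itertools import product
prof=[(24,0),(31,8),(34,22),(34,36),(31,46),(25,54),(17,61),(12.5,64)]
def hull(s,c,z0):
    return cv2.convexHull(np.array([proj(s,[c[0]+r/1e3*np.cos(t),c[1]+r/1e3*np.sin(t),z0+h/1e3]) for r,h in prof for t in np.linspace(0,6.28,60)],np.float32))
for f,win in(('w4',(235,310,230,250)),('s4',(255,312,195,236))):
    s=load(f);im=s['image'];hsv=cv2.cvtColor(im,cv2.COLOR_BGR2HSV)
    m=((hsv[...,1]>150)&(hsv[...,0]<22)).astype(np.uint8)
    x0,x1,y0,y1=win if f=='s4' else (225,345,185,246)
    best=[]
    for dx,dy in product(np.arange(-6,6.1,.5),repeat=2):
        h=hull(s,(.6129+dx/1e3,-.0274+dy/1e3),.0665)
        k=np.zeros(im.shape[:2],np.uint8);cv2.fillConvexPoly(k,np.round(h*16).astype(np.int32),1,shift=4)
        best.append(((k!=m)[y0:y1,x0:x1].sum(),dx,dy))
    best.sort();print(f,m[y0:y1,x0:x1].sum(),best[:6], best[len(best)//2][0])
```

```text
w4 4428 [(np.int64(132), np.float64(-4.0), np.float64(-0.5)), (np.int64(157), np.float64(-4.0), np.float64(0.0)), (np.int64(164), np.float64(-3.5), np.float64(-0.5)), (np.int64(173), np.float64(-3.5), np.float64(-1.0)), (np.int64(179), np.float64(-4.0), np.float64(-1.0)), (np.int64(180), np.float64(-3.5), np.float64(0.0))] 948
s4 961 [(np.int64(375), np.float64(-6.0), np.float64(5.5)), (np.int64(376), np.float64(-6.0), np.float64(5.0)), (np.int64(381), np.float64(-6.0), np.float64(4.5)), (np.int64(383), np.float64(-5.5), np.float64(5.0)), (np.int64(386), np.float64(-6.0), np.float64(6.0)), (np.int64(386), np.float64(-5.5), np.float64(4.5))] 495
```

Call:
apply_moves --delta_rot '[[0,0,0],[0,0,0],[0,0,0],[0,0,0],[0,0,0],[0,0,0],[0,0,0],[0,0,0],[0,0,0],[0,0,0]]' --slide '[[0.15,0.05,0],[0.3,0.1,0],[0.3,0.1,-0.2],[0.3,0.1,-0.4],[0.3,0.1,-0.6],[0.3,0.1,-0.8],[0.3,0.1,-1],[0.3,0.1,-1.2],[0.3,0.1,-1.3],[0.3,0.1,-1.3]]' --jaw '[1,1,1,1,1,1,1,1,1,1]'

```text
t: 8.2
eef_pos: [0.6158, -0.0264, 0.3204]
tcp_rot: [-3.091, -0.561, 0.001]
contact_force: [-0.1, 0.7, -2.6]
grip_width: 0.0243
gripper_force: 30.0
```

Call:
apply_moves --delta_rot '[[0,0,0],[0,0,0],[0,0,0],[0,0,0],[0,0,0]]' --slide '[[0,0,0],[0,0,-0.05],[0,0,-0.1],[0,0,-0.15],[0,0,-0.15]]' --jaw '[1,1,1,1,1]'

```text
t: 8.7
eef_pos: [0.6159, -0.0264, 0.319]
tcp_rot: [-3.091, -0.561, 0.0]
contact_force: [-0.3, -0.1, -2.8]
grip_width: 0.0246
gripper_force: 30.0
```

Call:
apply_moves --delta_rot '[[0,0,0],[0,0,0],[0,0,0],[0,0,0]]' --slide '[[0,0,-0.05],[0,0,-0.1],[0,0,-0.15],[0,0,-0.15]]' --jaw '[1,1,1,1]'

```text
t: 9.1
eef_pos: [0.6159, -0.0264, 0.3177]
tcp_rot: [3.091, 0.561, 0.0]
contact_force: [0.0, 0.1, -1.2]
grip_width: 0.0244
gripper_force: 30.0
```

Run:
```python
from h import *
for i in range(4):
    vision.snapshot('top'); st=status.get_state(); print(st['eef_pos'],st['contact_force'],st['ft_torque'])
```

```text
[ 0.61592303 -0.02642571  0.3176671 ] [ 0.3932109  -0.39073232 -2.26772415] [-0.03485667  0.00455928 -0.02227751]
[ 0.61590462 -0.02640117  0.31766889] [ 0.12311072 -0.74939367 -1.74940443] [ 0.01905591 -0.02674828 -0.02387605]
[ 0.61591903 -0.02638092  0.31766543] [-0.54682585 -0.39850036 -1.80784413] [0.01090701 0.00986096 0.07910789]
[ 0.6159174  -0.02641049  0.3176361 ] [ 0.20939081  0.13329138 -2.2446612 ] [ 0.00841362 -0.03643434  0.01494118]
```

Contact isn't clear yet, so I'll creep on.

Call:
apply_moves --delta_rot '[[0,0,0],[0,0,0],[0,0,0]]' --slide '[[0,0,-0.05],[0,0,-0.1],[0,0,-0.1]]' --jaw '[1,1,1]'

```text
t: 9.6
eef_pos: [0.616, -0.0264, 0.3172]
tcp_rot: [3.091, 0.561, 0.001]
contact_force: [-1.9, 0.0, 1.7]
grip_width: 0.0248
gripper_force: 30.0
```

```bash
cat > f.py <<'E'
from h import *
F=[]
for i in range(6):
    vision.snapshot('top'); st=status.get_state(); F.append(np.r_[st['contact_force'],st['ft_torque']*10])
print(st['t'],st['eef_pos'],np.mean(F,0).round(2),st['grip_width'])
E
python3 f.py
```

```text
9.9 [ 0.61597113 -0.02641769  0.31687681] [-1.38  0.05  1.14  0.67  2.59  0.12] 0.024487226612947666
```

Contact reads about 3 N up with a small sideways load of -1.4 N in x. I'll ease back 1 mm in x and release.

Call:
apply_moves --delta_rot '[[0,0,0],[0,0,0],[0,0,0],[0,0,0],[0,0,0],[0,0,0],[0,0,0]]' --slide '[[-0.05,0,0],[-0.1,0,0.05],[-0.1,0,0.05],[-0.1,0,0.05],[-0.1,0,0.05],[-0.1,0,0.05],[-0.1,0,0.05]]' --jaw '[1,1,1,0.3,0,-0.3,-0.3]'

```text
t: 10.6
eef_pos: [0.6147, -0.0264, 0.3168]
tcp_rot: [-3.091, -0.561, 0.001]
contact_force: [0.7, -0.4, 0.1]
grip_width: 0.0531
gripper_force: 0.0
```

```bash
python3 f.py
```

```text
10.9 [ 0.61489598 -0.02638314  0.31713544] [ 0.14 -0.18 -0.11  0.05  0.05  0.23] 0.06132406768175699
```

Call:
apply_moves --delta_rot '[[0,0,0],[0,0,0],[0,0,0],[0,0,0],[0,0,0],[0,0,0],[0,0,0],[0,0,0],[0,0,0],[0,0,0]]' --slide '[[0,0,0.3],[0,0,1],[0,0,2.5],[0,0,4],[0,0,6],[0,0,8],[0,0,9.5],[0,0,10],[0,0,10],[0,0,10]]' --jaw '[-0.3,-0.3,-0.3,-0.3,-0.3,-0.3,-0.3,-0.3,-0.3,-0.3]'

```text
t: 11.9
eef_pos: [0.6146, -0.0264, 0.4164]
tcp_rot: [-3.091, -0.56, 0.002]
contact_force: [-0.4, -0.5, -0.2]
grip_width: 0.061
gripper_force: 0.0
```

Run:
```python
from h import *
s=snap('wrist','w5'); t=snap('scene','s5'); st=status.get_state(); print(st['eef_pos'])
im=s['image'].copy()
for r,h,col in((.041,.074,(0,0,255)),(.034,.079,(0,255,0)),(.0125,.148,(255,255,0))):
  for i in np.linspace(0,2*np.pi,300):
    u=proj(s,[.6117+r*np.cos(i),-.0268+r*np.sin(i),h]).round().astype(int)
    if 0<=u[0]<560 and 0<=u[1]<420: im[u[1],u[0]]=col
a=cv2.resize(im[120:350,180:380],(520,598)); b=cv2.resize(t['image'][130:290,250:325],(280,598))
cv2.imwrite('pics/c5.png',np.hstack([a,b]))
```

```text
[ 0.61455446 -0.02634333  0.41569073]
```

View pics/c5.png

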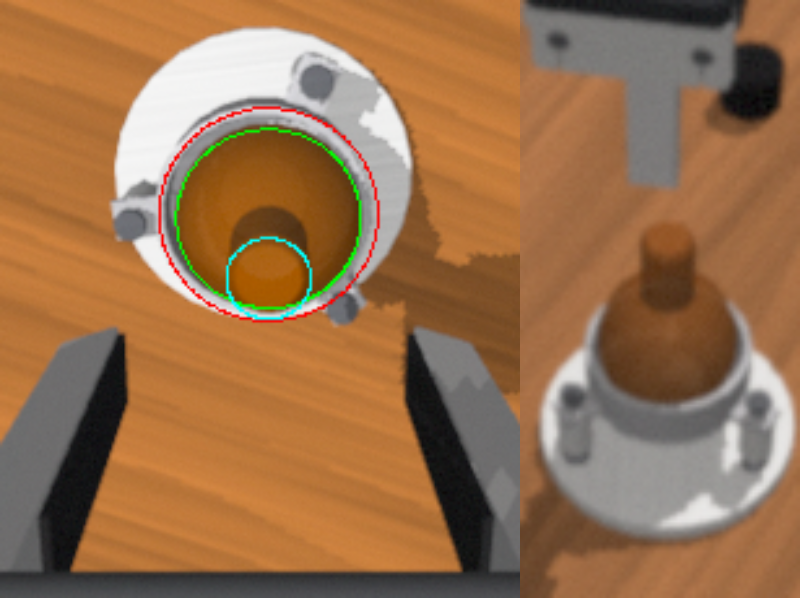

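The flask is upright in the ring: the belly fits inside the rim and the neck top is at ~(269,272) in the crop, which gives a neck axis of about (0.613, -0.0265). Next I'll go above the cap, turning 36° to keep clear of the file.

Call:
apply_moves --delta_rot '[[0,0,2],[0,0,5],[0,0,9],[0,0,13],[0,0,18],[0,0,23],[0,0,28],[0,0,32],[0,0,35],[0,0,36]]' --slide '[[-0.4,1,0],[-1.2,3.5,0],[-2.4,6.5,0],[-3.6,10,0],[-4.9,13.5,0],[-6.1,17,0],[-7.3,20.2,0],[-8.2,22.8,0],[-8.7,24.2,0],[-8.8,24.5,0]]' --jaw '[-0.5,-0.5,-0.5,-0.5,-0.5,-0.5,-0.5,-0.5,-0.5,-0.5]'

```text
t: 13.0
eef_pos: [0.526, 0.2202, 0.4167]
tcp_rot: [-2.763, -1.494, 0.001]
contact_force: [0.1, -0.4, 0.4]
grip_width: 0.0703
gripper_force: 0.0
```

Call:
apply_moves --delta_rot '[[0,0,0],[0,0,0],[0,0,0],[0,0,0],[0,0,0],[0,0,0]]' --slide '[[0,0,-1],[0,0,-3],[0,0,-5],[0,0,-6.5],[0,0,-7],[0,0,-7]]' --jaw '[-0.5,-0.5,-0.5,-0.5,-0.5,-0.5]'

```text
t: 13.6
eef_pos: [0.5269, 0.2179, 0.3459]
tcp_rot: [-2.767, -1.486, 0.004]
contact_force: [-0.4, -0.2, 1.0]
grip_width: 0.0707
gripper_force: 0.0
```

Run:
```python
from h import *
from itertools import product
st=status.get_state(); print(st['eef_pos'],cv2.Rodrigues(st['tcp_rot'])[0][:,1],st['qpos'])
s=snap('wrist','w6');im=s['image']
def hull(c):
    return cv2.convexHull(np.array([proj(s,[c[0]+.02*np.cos(t),c[1]+.02*np.sin(t),z]) for z in(0,.032) for t in np.linspace(0,6.28,60)],np.float32))
m=(im.max(2)<60).astype(np.uint8)
h=hull((.527,.219)).reshape(-1,2);x0,y0=(h.min(0)-15).astype(int);x1,y1=(h.max(0)+15).astype(int);print(x0,x1,y0,y1)
best=[]
for dx,dy in product(np.arange(-6,6.1,.5),repeat=2):
    k=np.zeros(im.shape[:2],np.uint8);cv2.fillConvexPoly(k,np.round(hull((.527+dx/1e3,.219+dy/1e3))*16).astype(np.int32),1,shift=4)
    best.append(((k!=m)[y0:y1,x0:x1].sum(),dx,dy))
best.sort();print(m[y0:y1,x0:x1].sum(),best[:5])
im=im.copy();cv2.polylines(im,[np.round(hull((.527+best[0][1]/1e3,.219+best[0][2]/1e3))).astype(int)],True,(0,255,0),1);cv2.imwrite('pics/w6o.png',im)
```

```text
[0.52691682 0.21785468 0.34586948] [ 0.83375327 -0.55213507 -0.00153211] [ 2.40318510e-01  2.51233166e-01  1.61372729e+00 -1.35492533e-04
  1.27903123e+00  8.25279864e-01]
245 320 164 243
1592 [(np.int64(234), np.float64(0.5), np.float64(2.5)), (np.int64(236), np.float64(0.5), np.float64(4.5)), (np.int64(238), np.float64(-1.0), np.float64(3.5)), (np.int64(238), np.float64(0.0), np.float64(3.0)), (np.int64(238), np.float64(1.0), np.float64(4.5))]
```

View pics/w6o.png

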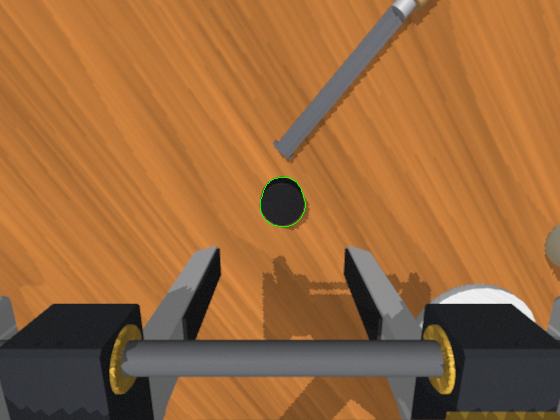

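The wrist picture shows the cap at ~(283,202) with the fitted outline tight on it. The file's end is at ~(285,150), out of the fingers' way. The fit gives the cap at about (0.5273, 0.2215), so I'll go down part way and measure again numerically.

Call:
apply_moves --delta_rot '[[0,0,0],[0,0,0],[0,0,0],[0,0,0],[0,0,0],[0,0,0],[0,0,0],[0,0,0],[0,0,0]]' --slide '[[0,0.1,-0.5],[0,0.2,-2],[0,0.3,-4],[0,0.3,-6],[0,0.3,-8],[0,0.3,-9.5],[0,0.3,-10],[0,0.3,-10],[0,0.3,-10]]' --jaw '[-0.5,-0.5,-0.5,-0.5,-0.5,-0.5,-0.5,-0.5,-0.5]'

```text
t: 14.55
eef_pos: [0.5274, 0.2218, 0.2479]
tcp_rot: [2.766, 1.488, 0.002]
contact_force: [-0.5, -0.3, -0.0]
grip_width: 0.0704
gripper_force: 0.0
```

Run:
```python
from h import *
from itertools import product
st=status.get_state(); print(st['eef_pos'])
s=snap('wrist','w7');im=s['image']
def hull(c):
    return cv2.convexHull(np.array([proj(s,[c[0]+.02*np.cos(t),c[1]+.02*np.sin(t),z]) for z in(0,.032) for t in np.linspace(0,6.28,60)],np.float32))
h=hull((.527,.221)).reshape(-1,2);x0,y0=(h.min(0)-20).astype(int);x1,y1=(h.max(0)+20).astype(int);print(x0,x1,y0,y1)
for th in(45,60,75):
  m=(im.max(2)<th).astype(np.uint8); best=[]
  for dx,dy in product(np.arange(-6,6.1,.5),repeat=2):
    k=np.zeros(im.shape[:2],np.uint8);cv2.fillConvexPoly(k,np.round(hull((.527+dx/1e3,.221+dy/1e3))*16).astype(np.int32),1,shift=4)
    best.append(((k!=m)[y0:y1,x0:x1].sum(),dx,dy))
  best.sort();print(m[y0:y1,x0:x1].sum(),[tuple(map(float,b)) for b in best[:4]])
```

```text
[0.52735504 0.22176594 0.24785846]
231 336 187 301
3315 [(576.0, 0.5, 0.5), (578.0, 0.0, 1.0), (580.0, -0.5, 1.0), (581.0, -0.5, 0.5)]
3474 [(417.0, 0.5, 0.5), (419.0, 0.0, 1.0), (421.0, -0.5, 1.0), (422.0, -0.5, 0.5)]
3514 [(377.0, 0.5, 0.5), (379.0, 0.0, 1.0), (382.0, -0.5, 0.5), (382.0, 1.0, 2.0)]
```

Call:
apply_moves --delta_rot '[[0,0,0],[0,0,0],[0,0,0],[0,0,0],[0,0,0],[0,0,0],[0,0,0],[0,0,0]]' --slide '[[0,0,-0.5],[0,0,-1.5],[0,0,-2.5],[0,0,-3.5],[0,0,-4.2],[0,0,-4.5],[0,0,-4.5],[0,0,-4.5]]' --jaw '[-0.5,-0.5,-0.5,-0.5,-0.5,-0.5,-0.5,-0.5]'

```text
t: 15.4
eef_pos: [0.5271, 0.2217, 0.2023]
tcp_rot: [2.767, 1.488, 0.0]
contact_force: [0.6, 0.7, -0.1]
grip_width: 0.0703
gripper_force: 0.0
```

Call:
apply_moves --delta_rot '[[0,0,0],[0,0,0],[0,0,0],[0,0,0],[0,0,0],[0,0,0],[0,0,0],[0,0,0],[0,0,0],[0,0,0]]' --slide '[[0,0,0],[0,0,0],[0,0,0],[0,0,0],[0,0,0],[0,0,0],[0,0,0],[0,0,0],[0,0,0],[0,0,0]]' --jaw '[-0.2,0,0.3,1,1,1,1,1,1,1]'

```text
t: 16.4
eef_pos: [0.5271, 0.2216, 0.2024]
tcp_rot: [2.766, 1.488, 0.001]
contact_force: [-0.3, -1.4, 2.4]
grip_width: 0.0398
gripper_force: 30.0
```

Call:
apply_moves --delta_rot '[[0,0,0],[0,0,0],[0,0,0],[0,0,0],[0,0,0],[0,0,0],[0,0,0],[0,0,0],[0,0,0],[0,0,0]]' --slide '[[0,0,0.3],[0,0,1.5],[0,0,4],[0,0,7],[0,0,10],[0,0,13],[0,0,16],[0,0,18],[0,0,19],[0,0,19]]' --jaw '[1,1,1,1,1,1,1,1,1,1]'

```text
t: 17.4
eef_pos: [0.5272, 0.2217, 0.3942]
tcp_rot: [2.766, 1.488, 0.006]
contact_force: [-0.2, 1.1, -0.4]
grip_width: 0.0395
gripper_force: 30.0
```

Call:
apply_moves --delta_rot '[[0,0,0],[0,0,0],[0,0,0],[0,0,0],[0,0,0],[0,0,0],[0,0,0],[0,0,0],[0,0,0],[0,0,0]]' --slide '[[0.3,-1,0],[1.1,-3.3,0],[2.3,-6.5,0],[3.5,-10,0],[4.7,-13.5,0],[5.9,-17,0],[7,-20.2,0],[7.9,-22.8,0],[8.5,-24.5,0],[8.6,-24.8,0]]' --jaw '[1,1,1,1,1,1,1,1,1,1]'

```text
t: 18.4
eef_pos: [0.613, -0.0286, 0.3904]
tcp_rot: [-2.767, -1.484, 0.004]
contact_force: [0.1, 1.2, -0.6]
grip_width: 0.0401
gripper_force: 30.0
```

Call:
apply_moves --delta_rot '[[0,0,0],[0,0,0],[0,0,0],[0,0,0]]' --slide '[[0,0,0],[0,0,0],[0,0,0],[0,0,0]]' --jaw '[1,1,1,1]'

```text
t: 18.8
eef_pos: [0.6127, -0.0252, 0.3923]
tcp_rot: [-2.765, -1.491, -0.0]
contact_force: [0.2, 0.5, 0.5]
grip_width: 0.0397
gripper_force: 30.0
```

```bash
python3 f.py
python3 - <<'E'
from h import *
from itertools import product
s=snap('scene','s8'); w=snap('wrist','w8')
# neck in scene: amber mask fit of neck+top part
prof=[(31,46),(25,54),(17,61),(12.5,64)],[(12.5,64),(12.5,98),(10,102)]
def sil(s,c):
    k=np.zeros((420,560),np.uint8)
    for p in prof:
        h=cv2.convexHull(np.array([proj(s,[c[0]+r/1e3*np.cos(t),c[1]+r/1e3*np.sin(t),.05+z/1e3]) for r,z in p for t in np.linspace(0,6.28,50)],np.float32))
        cv2.fillConvexPoly(k,np.round(h*16).astype(np.int32),1,shift=4)
    return k
for f in('s5','s8'):
    s=load(f);hsv=cv2.cvtColor(s['image'],cv2.COLOR_BGR2HSV)
    u=proj(s,[.613,-.0265,.152]);v=proj(s,[.613,-.0265,.114]);print(f,u,v)
    x=slice(int(u[0])-16,int(u[0])+17)
    for r in range(int(u[1])-6,int(v[1])+1,5): print(r,s['image'][r,int(u[0])-9:int(u[0])+10,2].tolist())
    for X in((.613,-.0265),):
        print([proj(s,[X[0],X[1],z]).round(1).tolist() for z in(.12,.14)])
E
```

```text
19.1 [ 0.61286943 -0.02617287  0.39223986] [ 0.08  0.15  0.03 -0.27 -0.39 -0.16] 0.039764393907166615
s5 [289.1914727  193.62052296] [289.12266757 208.42572039]
187 [157, 160, 165, 170, 172, 173, 171, 170, 167, 165, 168, 172, 170, 174, 174, 172, 170, 166, 165]
192 [169, 169, 155, 144, 148, 150, 148, 152, 151, 148, 149, 148, 150, 151, 148, 148, 159, 165, 165]
197 [161, 155, 125, 109, 114, 126, 131, 135, 141, 141, 145, 139, 131, 129, 118, 108, 113, 133, 143]
202 [164, 151, 115, 96, 91, 95, 90, 89, 91, 90, 89, 92, 87, 92, 85, 89, 107, 134, 150]
207 [128, 123, 104, 88, 82, 86, 85, 87, 86, 85, 87, 83, 85, 83, 82, 83, 97, 127, 131]
[[289.1, 206.2], [289.2, 198.4]]
s8 [289.1914727  193.62052296] [289.12266757 208.42572039]
187 [158, 165, 171, 176, 172, 173, 176, 176, 172, 169, 167, 170, 172, 176, 173, 174, 171, 169, 170]
192 [177, 171, 159, 149, 149, 150, 152, 153, 153, 152, 154, 153, 153, 154, 155, 152, 161, 167, 169]
197 [165, 157, 127, 114, 119, 128, 136, 138, 143, 144, 145, 144, 137, 132, 123, 110, 113, 137, 147]
202 [169, 155, 122, 102, 93, 91, 93, 95, 91, 92, 91, 93, 91, 91, 85, 90, 108, 140, 152]
207 [132, 129, 104, 89, 90, 88, 88, 93, 87, 88, 89, 87, 88, 83, 85, 85, 101, 129, 133]
[[289.1, 206.2], [289.2, 198.4]]
```

The neck centreline in the scene view agrees with the estimate (pixels ~289.4 against 289.1). I'll lower the cap.

Call:
apply_moves --delta_rot '[[0,0,0],[0,0,0],[0,0,0],[0,0,0],[0,0,0],[0,0,0],[0,0,0],[0,0,0]]' --slide '[[0,0,-0.5],[0,0,-1.3],[0,0,-2.1],[0,0,-2.9],[0,0,-3.4],[0,0,-3.7],[0,0,-4],[0,0,-4]]' --jaw '[1,1,1,1,1,1,1,1]'

```text
t: 20.0
eef_pos: [0.6128, -0.0264, 0.3518]
tcp_rot: [-2.766, -1.488, 0.001]
contact_force: [-0.4, 0.3, -0.9]
grip_width: 0.0397
gripper_force: 30.0
```

Call:
apply_moves --delta_rot '[[0,0,0],[0,0,0],[0,0,0],[0,0,0],[0,0,0],[0,0,0]]' --slide '[[0,0,-0.2],[0,0,-0.4],[0,0,-0.6],[0,0,-0.8],[0,0,-0.8],[0,0,-0.8]]' --jaw '[1,1,1,1,1,1]'

```text
t: 20.6
eef_pos: [0.6129, -0.0264, 0.3441]
tcp_rot: [-2.767, -1.488, 0.0]
contact_force: [0.1, 0.2, -0.2]
grip_width: 0.0396
gripper_force: 30.0
```

```bash
python3 f.py
```

```text
20.9 [ 0.61292849 -0.02637998  0.34424757] [-0.22  0.1  -0.37 -0.28 -0.45  0.05] 0.039533143934796705
```

The cap is 10 mm over the neck without any force. I'll seat it next, then start pressing.

Call:
apply_moves --delta_rot '[[0,0,0],[0,0,0],[0,0,0],[0,0,0],[0,0,0],[0,0,0],[0,0,0],[0,0,0],[0,0,0]]' --slide '[[0,0,-0.2],[0,0,-0.4],[0,0,-0.6],[0,0,-0.8],[0,0,-0.9],[0,0,-1],[0,0,-1.1],[0,0,-1.2],[0,0,-1.2]]' --jaw '[1,1,1,1,1,1,1,1,1]'

```text
t: 21.8
eef_pos: [0.6129, -0.0264, 0.3323]
tcp_rot: [2.767, 1.488, 0.0]
contact_force: [-0.3, 0.5, 2.3]
grip_width: 0.0394
gripper_force: 30.0
```

```bash
python3 f.py
```

```text
22.1 [ 0.61291756 -0.02638153  0.33227574] [-1.07  0.03  1.81  0.21  1.16 -0.05] 0.0398101897446885
```

Call:
apply_moves --delta_rot '[[0,0,0],[0,0,0],[0,0,0],[0,0,0],[0,0,0],[0,0,0],[0,0,0],[0,0,0],[0,0,0],[0,0,0]]' --slide '[[0,0,-0.1],[0,0,-0.3],[0,0,-0.5],[0,0,-0.7],[0,0,-0.9],[0,0,-1.1],[0,0,-1.3],[0,0,-1.5],[0,0,-1.7],[0,0,-1.8]]' --jaw '[1,1,1,1,1,1,1,1,1,1]'

```text
t: 23.1
eef_pos: [0.6132, -0.0264, 0.3152]
tcp_rot: [2.766, 1.488, 0.002]
contact_force: [-3.2, 0.4, 8.5]
grip_width: 0.0398
gripper_force: 30.0
```

```bash
python3 f.py
```

```text
23.4 [ 0.61327187 -0.02643267  0.31553389] [-2.09  0.2   8.28  0.51  4.25  0.08] 0.039502012140902674
```

Call:
apply_moves --delta_rot '[[0,0,0],[0,0,0],[0,0,0],[0,0,0],[0,0,0],[0,0,0],[0,0,0],[0,0,0]]' --slide '[[-0.05,0,-0.1],[-0.1,0,-0.2],[-0.1,0,-0.3],[-0.1,0,-0.4],[-0.1,0,-0.5],[-0.1,0,-0.6],[-0.1,0,-0.7],[-0.1,0,-0.7]]' --jaw '[1,1,1,1,1,1,1,1]'

```text
t: 24.2
eef_pos: [0.6126, -0.0264, 0.3092]
tcp_rot: [2.765, 1.488, 0.004]
contact_force: [-2.3, 1.4, 10.6]
grip_width: 0.04
gripper_force: 30.0
```

```bash
python3 f.py
```

```text
24.5 [ 0.61261925 -0.02641203  0.30939403] [-2.07  0.35 10.87  0.99  4.44  0.19] 0.0399229005918957
```

Call:
apply_moves --delta_rot '[[0,0,0],[0,0,0],[0,0,0],[0,0,0],[0,0,0]]' --slide '[[0,0,-0.1],[0,0,-0.2],[0,0,-0.3],[0,0,-0.3],[0,0,-0.3]]' --jaw '[1,1,1,1,1]'

```text
t: 25.0
eef_pos: [0.6131, -0.0265, 0.3084]
tcp_rot: [2.763, 1.487, 0.007]
contact_force: [-4.0, 0.6, 16.8]
grip_width: 0.0398
gripper_force: 30.0
```

```bash
python3 f.py
```

```text
25.3 [ 0.61313222 -0.02650704  0.30840424] [-4.140e+00  9.900e-01  1.704e+01  1.580e+00  7.610e+00 -1.000e-02] 0.03964622055356141
```

The TCP stopped at z = 0.3084, which is 26 mm below seating. The force is 17 N and rising steeply, so the ring is on its stop. I'll check the ring drop and the bystanders numerically in the images.

Run:
```python
from h import *
a=load('s5');b=snap('scene','s9');o=load('scene0')
print('expected shift',proj(b,[.575,-.045,.038])-proj(a,[.575,-.045,.064]), 'zero check')
T=a['image'][205:247,262:318]
# collar+belly patch: search in new image
for (x,y,w,h) in((268,222,44,18),(272,205,36,30)):
    t=a['image'][y:y+h,x:x+w]; r=cv2.matchTemplate(b['image'][y-10:y+h+25,x-8:x+w+8],t,cv2.TM_CCOEFF_NORMED)
    _,m,_,l=cv2.minMaxLoc(r); print('patch shift',l[0]-8,l[1]-10,m)
p=load('top0');q=snap('top','t9')
for n,(x,y,w,h) in dict(jar=(262,142,30,32),block=(362,148,60,62),file=(150,135,40,105)).items():
    print(n,np.abs(p['image'][y:y+h,x:x+w].astype(int)-q['image'][y:y+h,x:x+w]).mean().round(2))
    t=p['image'][y:y+h,x:x+w]; r=cv2.matchTemplate(q['image'][y-6:y+h+6,x-6:x+w+6],t,cv2.TM_CCOEFF_NORMED);print(np.array(cv2.minMaxLoc(r)[3])-6,r.max())
```

```text
expected shift [0.52975344 8.58213418] zero check
patch shift 0 8 0.9468293786048889
patch shift 0 9 0.7467899918556213
jar 34.26
[ 0 -2] 0.6032231
block 8.8
[0 0] 0.94524014
file 5.63
[0 0] 0.99060464
```

Run:
```python
from h import *
p=load('scene0');q=load('s9')
x,y,w,h=348,230,34,38
t=p['image'][y:y+h,x:x+w]; r=cv2.matchTemplate(q['image'][y-6:y+h+6,x-6:x+w+6],t,cv2.TM_CCOEFF_NORMED);print(np.array(cv2.minMaxLoc(r)[3])-6,r.max())
st=status.get_state();print(st['t'],st['contact_force'],workorder.job_done())
```

```text
[0 0] 0.9985795
the job is handed in; nothing more can be done
25.4 [-4.98805693  0.26838153 15.75825229] None
```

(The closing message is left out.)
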